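# Put the bench chisels away in their rack

## Robot

A 7-joint arm with a two-finger parallel gripper is mounted at the origin on the work surface. World frame = base frame: x ahead of the robot, y to its left, z up, the work surface at z = 0. Lengths are in m, angles in rad, forces in N, time in s.
With the tool pointing down it reaches from about 0.425 to 0.925 m from the base axis. Payload 6.8 kg.
Tool frame: the origin (TCP) lies midway between the tips of the shut fingers; the grasp point (between the pads) lies 19 mm behind it; z points along the fingers, y is the line along which they close (so a half turn about z gives the same grasp; the last joint's range is limited). The gripper opens to 85 mm and grips with 20 to 120 N. Pads are 22 mm wide; open, the fingers measure 114 mm over their backs; the gripper's body (76 mm by 85 mm) begins 54 mm behind the grasp point. The pads swing forward as they close: fully open they stand 13 mm farther back than shut.
Start: joints at [1.153, 0.477, 0.022, 1.555, -0.011, 1.109, -0.083], TCP at [0.206, -0.643, 0.231] pointing down, gripper open.
Joint ranges: [-2.96, 2.96], [-0.34, 2.1], [-1.41, 1.46], [0.24, 2.44], [-1.37, 4.51], [0.17, 1.92], [-2.96, 2.96]. Speed limits (rad/s): [2.39, 2.39, 3.14, 3.14, 3.14, 3.14, 3.14].

## Interface

Orientations are given as a unit quaternion [w, x, y, z].
In Python, from station import * gives the robot as it stands.
- The arm moves only by the shell command python3 -m creep 'ROWS' [FORCE]. ROWS is JSON, a list of rows, each a list of 7 numbers: the gripper command: -1 is shut, 1 is fully open, values between are in proportion, then the shift along the world's x, y, z in mm, then the turn, a rotation vector about the world's x, y, z in rad. A call has 1 to 5 rows; each row shifts and turns the commanded pose from where the row before left it; what a row does not reach is not made up. A row lasts 1/8 s, in which the tool goes at most 62.5 mm and 10.7 degrees, less where a joint would pass 70% of its speed; a pose out of reach is approached as far as the arm can. A call is refused whole if a number of a shift passes 62.5 or a number of a turn 0.188, either way. A call with a gripper value outside its range is refused whole. The fingers move at their own pace and stop on an object; FORCE is the grip in N (left out, the last holds). Time passes only in rows, so rows that do not move let the fingers close. It gives the time, the measured TCP pose, the force, the opening and the grip force at its end, in the units of the state.
- get_obs(): the state, without advancing time (a new reading comes with each control period).
- read_camera(name): name is "scene" or "side" or "wrist"; returns (picture, depth): 400x640x3 uint8, red, green, blue; 400x640 float32, m along the optical axis (not along the pixel's ray), 0 where there is no reading.
- camera_params(name): a dict with "intrinsics" (3x3 intrinsics, pixels), "cam_to_world" (4x4, takes a point from camera to world coordinates); the wrist camera has in their place "mount" (4x4, takes a point from camera to tool coordinates, whose origin is the TCP and whose axes are the flange's). Camera axes: x right, y up, looking along -z (the intrinsics and any distortion apply to the point x, -y, -z); pixel columns grow to the right and rows downward; lengths in m; the calibration is good to about 2 mm. The wrist camera is an equidistant fisheye: a pixel r from the principal point sees the ray r / f radians off the axis. A picture is of the moment at which its call begins: read the wrist's pose just before it. camera_params takes no time and is no camera call.
- hand_in(): hands the job in; it is judged then, once.
The state is a dict: "t": time; "q": joint angles; "joint_vel": joint speeds; "joint_torque": joint torques, N m; "eef_pos": TCP position; "tool_rot": TCP orientation; "contact_force": force on the tool from outside, world axes, zero at the start; "torque": the same for the moment, N m; "gripper_width": opening from 0.0 (shut) to 1.0 (fully open); "grasp_force": force on a finger pad.
Only numpy, scipy, OpenCV 4.12 (cv2) and the standard library are available. Lean on these libraries where they do the work, as an engineer would, in place of code of your own. Each camera call takes 0.05 s, during which the arm holds its last target. There are 200 camera calls.

## Task

Put the three wood chisels away in the rack under the low shelf: each one lying flat in the pair of notches cut for the width of its blade, handle at the rack's open front, butt end flush with the front rail. Set them down rather than dropping them in, and leave everything else on the bench where it is.

Things in the scene. Friction and masses are not known exactly. Their poses are not given: they have to be found in the camera images.
- chisel_wide: Wood chisel, blade 38 mm wide, 207 mm long, 0.16 to 0.26 kg. Wooden handle 26 mm wide, 24 mm high, 109 mm long with its steel cap, flat sides. Origin under the handle's centre line, 60 mm from the butt (grip here; it balances 5 to 30 mm ahead); x towards the cutting edge, z up. Lies level on the handle; blade 4 mm thick, its underside 6 mm higher than the handle's.
- chisel_wide_neck (a point): On the axis of the 38 mm chisel where its steel neck leaves the brass ferrule, 58 mm ahead of its origin along x, 11 mm above the handle's underside; the cutting edge is 89 mm farther on.
- chisel_mid: Wood chisel, blade 25 mm wide, 207 mm long, 0.16 to 0.26 kg. Wooden handle 26 mm wide, 24 mm high, 109 mm long with its steel cap, flat sides. Origin under the handle's centre line, 60 mm from the butt (grip here; it balances 5 to 30 mm ahead); x towards the cutting edge, z up. Lies level on the handle; blade 4 mm thick, its underside 6 mm higher than the handle's.
- chisel_mid_neck (a point): On the axis of the 25 mm chisel where its steel neck leaves the brass ferrule, 58 mm ahead of its origin along x, 11 mm above the handle's underside; the cutting edge is 89 mm farther on.
- chisel_narrow: Wood chisel, blade 12 mm wide, 207 mm long, 0.16 to 0.26 kg. Wooden handle 26 mm wide, 24 mm high, 109 mm long with its steel cap, flat sides. Origin under the handle's centre line, 60 mm from the butt (grip here; it balances 5 to 30 mm ahead); x towards the cutting edge, z up. Lies level on the handle; blade 4 mm thick, its underside 6 mm higher than the handle's.
- chisel_narrow_neck (a point): On the axis of the 12 mm chisel where its steel neck leaves the brass ferrule, 58 mm ahead of its origin along x, 11 mm above the handle's underside; the cutting edge is 89 mm farther on.
- rack: Plywood chisel rack, fixed. Origin on the bench under its middle; x from its open front to its back, y to the left seen from the front, z up; it faces the robot's right. Base board 8 mm, x -100 to +85 mm, y +-145 mm. Three lanes along x (y +58, 0, -58 mm) over two notched rails, open down to the board between them. Side panels inside at y +-133 mm, from x -20 to +85 mm, carry a shelf.
- rack_front (a point): Middle of the top of the rack's front rail, at its front face (rack x -100 mm, z 34 mm). The rail is 18 mm thick, with a notch 34 mm wide for a handle in each lane, notch floors 20 mm above the bench.
- rack_back (a point): Middle of the top of the rack's back rail (rack x +64 mm, z 38 mm), 18 mm thick, with a notch for a blade in each lane: 46, 33 and 20 mm wide from left (+y) to right; notch floors 26 mm above the bench.
- shelf_edge (a point): Middle of the lower front edge of the shelf over the rack (rack x -75 mm, z 210 mm). The shelf reaches back to rack x +85 mm and out to y +-160 mm; jars and offcuts on it stand up to 305 mm above the bench. The hand must lean back out of the front to pass under it: 35 to 45 degrees from vertical suits.
- lane_wide (a point): Where the origin of the 38 mm chisel belongs, in the left lane of the rack: 60 mm behind the front rail's front face, 20 mm above the bench, level with the front notch floors; axes as the rack's. A chisel here has its butt flush with the front face, handle in the front notch, blade in the back notch.
- lane_mid (a point): Where the origin of the 25 mm chisel belongs, in the middle lane of the rack: 60 mm behind the front rail's front face, 20 mm above the bench, level with the front notch floors; axes as the rack's. A chisel here has its butt flush with the front face, handle in the front notch, blade in the back notch.
- lane_narrow (a point): Where the origin of the 12 mm chisel belongs, in the right lane of the rack: 60 mm behind the front rail's front face, 20 mm above the bench, level with the front notch floors; axes as the rack's. A chisel here has its butt flush with the front face, handle in the front notch, blade in the back notch.
- mug: Bystander, loose: white ceramic mug with a handle, 82 mm across, 95 mm high. Origin at the centre of its underside.
- glue: Bystander, loose: white plastic glue bottle, 56 mm across, 160 mm high. Origin at the centre of its underside.
- tape: Bystander, loose: roll of masking tape lying flat, 80 mm across, 24 mm high. Origin at the centre of its underside.
- sanding_block: Bystander, loose: cork sanding block, 100 x 62 mm, 32 mm high. Origin at the centre of its underside.
- star: Bystander, loose: five-pointed wooden star offcut, about 70 mm across, 18 mm thick. Origin at the centre of its underside.
- bit_box: Bystander, loose: open driver-bit case, 60 x 95 mm, 35 mm high with its bits. Origin at the centre of its underside.
- tin: Bystander, loose: bare paint tin, 90 mm across, 114 mm high. Origin at the centre of its underside.
Not all that is in view belongs to the job. Leave any orange, red or turquoise look-alike of the chisel_mid alone.

How it is judged:
At the end, for the whole second after the job is handed in: Each chisel lies level (within 4 degrees) in its own lane of the rack (widest blade left, narrowest right), down in both notches (height within 5 mm, 7 mm sideways, 0.06 rad of the lane), cutting edge to the back and butt within 12 mm of the front rail's front face; all three are at rest and let go (x of chisel_wide in the frame of lane_wide between -0.012 and 0.012 m and y of chisel_wide in the frame of lane_wide between -0.007 and 0.007 m and z of chisel_wide in the frame of lane_wide between -0.005 and 0.005 m and x of chisel_wide_neck in the frame of lane_wide above 0.04 m and angle between each of chisel_wide, chisel_mid, chisel_narrow's own z axis and vertical below 0.07 rad and angle between the x axis of each of chisel_wide, chisel_mid, chisel_narrow and the x axis of rack, either way round below 0.06 rad and linear speed of each of chisel_wide, chisel_mid, chisel_narrow below 0.02 m/s and x of chisel_mid in the frame of lane_mid between -0.012 and 0.012 m and y of chisel_mid in the frame of lane_mid between -0.007 and 0.007 m and z of chisel_mid in the frame of lane_mid between -0.005 and 0.005 m and x of chisel_mid_neck in the frame of lane_mid above 0.04 m and x of chisel_narrow in the frame of lane_narrow between -0.012 and 0.012 m and y of chisel_narrow in the frame of lane_narrow between -0.007 and 0.007 m and z of chisel_narrow in the frame of lane_narrow between -0.005 and 0.005 m and x of chisel_narrow_neck in the frame of lane_narrow above 0.04 m); the robot touches nothing.
It fails at once if a bystander is shifted more than 25 mm or tipped over (distance of any of mug, glue, tape, sanding_block, star, bit_box, tin from where it was at the start of the episode above 0.025 m or angle between any of mug, glue, tape, sanding_block, star, bit_box, tin's own z axis and vertical above 0.35 rad).
It fails at once if the 38 mm chisel is dropped (moves faster than 0.6 m/s with no finger on it) (linear speed of chisel_wide above 0.6 m/s and contact force between the fingers and chisel_wide below 0.01 N).
It fails at once if the 25 mm chisel is dropped (moves faster than 0.6 m/s with no finger on it) (linear speed of chisel_mid above 0.6 m/s and contact force between the fingers and chisel_mid below 0.01 N).
It fails at once if the 12 mm chisel is dropped (moves faster than 0.6 m/s with no finger on it) (linear speed of chisel_narrow above 0.6 m/s and contact force between the fingers and chisel_narrow below 0.01 N).
It also fails if it takes over 72 s, if anything falls off the work surface, if the arm or the gripper's body presses on something with over 40 N, if the wrist force passes 120 N, or if a joint passes its speed limit or range.

## Working session

There is one attempt and no reset: what is moved stays moved. The work goes in short steps, Python scripts to look and compute and a shell command to move; the robot and the scene stay as the last step left them, time stands still between calls to the robot, and variables do not carry over. Pictures are saved under pics/ and viewed, at most 10 in all, crops included, and the job is handed in when it is done.

```bash
mkdir -p pics; ls; cat > h.py <<'E'
from station import *
import numpy as np, cv2
def px2w(name,u,v,z=None,d=None):
    p=camera_params(name);K=np.array(p["intrinsics"]);T=np.array(p["cam_to_world"])
    r=np.array([(u-K[0,2])/K[0,0],-(v-K[1,2])/K[1,1],-1.])
    R=T[:3,:3]@r;o=T[:3,3]
    s=d if d is not None else (z-o[2])/R[2]
    return o+s*R
def cloud(name,depth):
    p=camera_params(name);K=np.array(p["intrinsics"]);T=np.array(p["cam_to_world"])
    v,u=np.mgrid[:depth.shape[0],:depth.shape[1]]
    P=np.stack([(u-K[0,2])/K[0,0]*depth,-(v-K[1,2])/K[1,1]*depth,-depth],-1)
    return P@T[:3,:3].T+T[:3,3]
E
python3 - <<'E'
from h import *
o=get_obs();print({k:np.round(v,3).tolist() for k,v in o.items()})
for n in("scene","side"):
    p=camera_params(n);print(n,np.round(p["intrinsics"],1).tolist(),np.round(p["cam_to_world"],3).tolist(),[k for k in p])
    im,d=read_camera(n);np.savez(f"{n}.npz",im=im,d=d);cv2.imwrite(f"pics/{n}0.png",im[...,::-1])
p=camera_params("wrist");print(p)
E
```

```text
pics
{'t': 0.0, 'q': [1.153, 0.478, 0.022, 1.556, -0.012, 1.109, -0.083], 'joint_vel': [0.001, 0.001, 0.001, -0.001, -0.001, 0.002, -0.001], 'joint_torque': [0.0, -59.645, 1.608, -28.12, 0.012, 0.009, 0.0], 'eef_pos': [0.206, -0.642, 0.23], 'tool_rot': [-0.001, 0.988, 0.154, -0.0], 'contact_force': [0.442, -0.239, 0.479], 'torque': [0.074, -0.041, -0.039], 'grasp_force': 0.0, 'gripper_width': 0.998}
scene [[415.7, 0.0, 317.8], [0.0, 415.7, 201.4], [0.0, 0.0, 1.0]] [[-0.099, -0.941, 0.323, 0.925], [0.995, -0.096, 0.024, -0.041], [0.009, 0.324, 0.946, 1.455], [0.0, 0.0, 0.0, 1.0]] ['intrinsics', 'cam_to_world']
side [[429.0, 0.0, 323.6], [0.0, 429.0, 203.3], [0.0, 0.0, 1.0]] [[0.933, 0.276, -0.23, 0.18], [-0.359, 0.717, -0.597, -0.818], [0.0, 0.64, 0.768, 1.098], [0.0, 0.0, 0.0, 1.0]] ['intrinsics', 'cam_to_world']
{'intrinsics': array([[309.70691629,   0.        , 321.48596621],
       [  0.        , 309.70691629, 204.08157282],
       [  0.        ,   0.        ,   1.        ]]), 'mount': array([[-1.53460041e-03,  9.61489985e-01,  2.74835684e-01,
         6.92764437e-02],
       [ 9.99998774e-01,  1.39006860e-03,  7.20654200e-04,
        -1.61572673e-05],
       [ 3.10861341e-04,  2.74836453e-01, -9.61490940e-01,
        -1.42808207e-01],
       [ 0.00000000e+00,  0.00000000e+00,  0.00000000e+00,
         1.00000000e+00]])}
```

View pics/scene0.png

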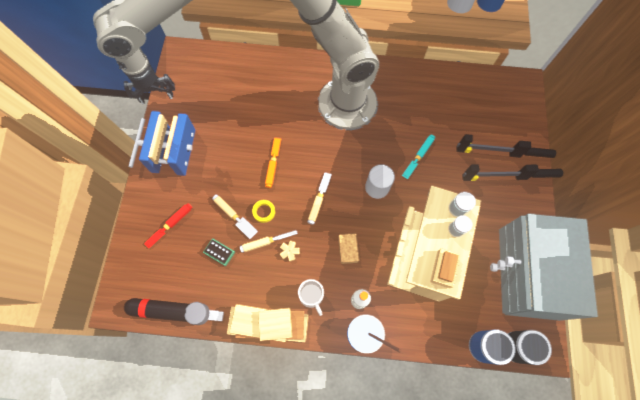

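View pics/side0.png

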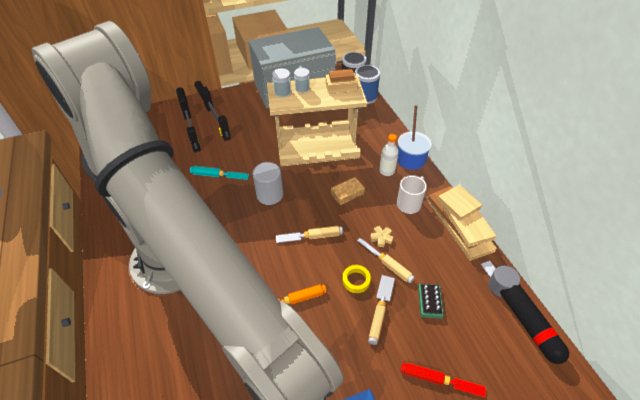

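```bash
python3 - <<'E'
from h import *
S=np.load("scene.npz");im,d=S["im"],S["d"]
P=cloud("scene",d);print("bench z",np.median(P[60:330,180:540,2]))
a=cv2.resize(im[160:265,195:345],None,fx=4,fy=4,interpolation=cv2.INTER_CUBIC)
b=cv2.resize(im[180:305,375:490],None,fx=3.36,fy=3.36,interpolation=cv2.INTER_CUBIC)[:420]
c=np.hstack([a,b])[:, :];c=cv2.resize(c,None,fx=.8,fy=.8,interpolation=cv2.INTER_AREA);cv2.imwrite("pics/crop1.png",c[...,::-1]);print(c.shape)
m=((P[...,2]>.006)&(d>0)).astype(np.uint8)
n,l,st,ce=cv2.connectedComponentsWithStats(m)
for i in range(1,n):
    if st[i,4]<40: continue
    Q=P[l==i];print(i,st[i].tolist(),np.round(Q.mean(0),3),"zmax",Q[:,2].max().round(3))
E
```

```text
bench z 0.0008904999746696118
(336, 789, 3)
4 [50, 0, 55, 6, 182] [-0.376 -1.185  0.017] zmax 0.039
5 [93, 0, 438, 130, 20129] [-0.129 -0.083  0.23 ] zmax 0.662
6 [590, 0, 50, 212, 7730] [-0.1    1.023  0.106] zmax 0.266
7 [0, 22, 53, 280, 10076] [ 0.417 -1.134  0.111] zmax 0.26
696 [128, 111, 68, 65, 2780] [ 0.291 -0.653  0.088] zmax 0.128
942 [401, 135, 34, 43, 307] [0.208 0.288 0.017] zmax 0.031
946 [456, 134, 100, 24, 899] [0.164 0.604 0.051] zmax 0.105
952 [265, 137, 15, 51, 327] [ 0.302 -0.264  0.018] zmax 0.031
1178 [365, 164, 30, 35, 734] [0.361 0.132 0.091] zmax 0.119
1186 [461, 164, 102, 18, 860] [0.263 0.624 0.052] zmax 0.108
1239 [306, 173, 25, 51, 348] [ 0.427 -0.077  0.018] zmax 0.029
1345 [387, 186, 94, 116, 6840] [0.601 0.305 0.202] zmax 0.307
1398 [212, 195, 46, 44, 410] [ 0.52  -0.373  0.016] zmax 0.031
1434 [252, 200, 23, 23, 229] [ 0.491 -0.271  0.021] zmax 0.03
1443 [144, 203, 48, 44, 396] [ 0.571 -0.598  0.017] zmax 0.032
1499 [490, 213, 107, 108, 9213] [0.631 0.652 0.172] zmax 0.209
1569 [240, 231, 58, 22, 332] [ 0.605 -0.257  0.019] zmax 0.031
1578 [338, 233, 21, 31, 528] [0.6   0.045 0.03 ] zmax 0.039
1598 [202, 238, 33, 28, 477] [ 0.656 -0.404  0.022] zmax 0.038
1613 [279, 241, 20, 20, 249] [ 0.626 -0.161  0.017] zmax 0.025
1758 [298, 279, 25, 37, 308] [ 0.771 -0.067  0.061] zmax 0.1
1797 [351, 289, 19, 20, 295] [0.776 0.091 0.107] zmax 0.165
1833 [124, 298, 99, 27, 1682] [ 0.869 -0.517  0.05 ] zmax 0.067
1860 [227, 304, 81, 39, 2428] [ 0.879 -0.197  0.065] zmax 0.095
1894 [347, 315, 54, 38, 1179] [0.881 0.121 0.084] zmax 0.166
1940 [469, 329, 82, 36, 2463] [0.875 0.559 0.106] zmax 0.129
```

View pics/crop1.png

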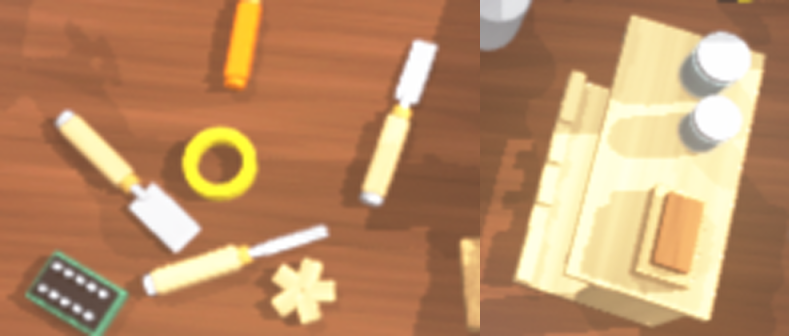

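```bash
cat > m.py <<'E'
from h import *
def rays(name,u,v,z):
    return np.array([px2w(name,a,b,z=z) for a,b in zip(u,v)])
def chisels(name,img,seeds):
    G=img.astype(int);m=((G[...,2]>105)).astype(np.uint8)
    n,l,st,ce=cv2.connectedComponentsWithStats(m,connectivity=8)
    for k,c in seeds.items():
        v,u=np.where(m>0);near=np.hypot(u-c[0],v-c[1]);i=l[v[near.argmin()],u[near.argmin()]]
        v,u=np.where(l==i)
        Q=rays(name,u,v,.014)[:,:2]
        vx,vy,x0,y0=cv2.fitLine(Q.astype(np.float32),cv2.DIST_L2,0,.01,.01).ravel()
        ax=np.array([vx,vy]);s=(Q-[x0,y0])@ax;t=(Q-[x0,y0])@[-vy,vx]
        # blade end: low saturation
        sat=G[v,u].max(1)-G[v,u].min(1)
        if s[sat<40].mean()<s[sat>=40].mean(): ax=-ax;s=-s;t=-t
        ang=np.arctan2(ax[1],ax[0]);O=np.array([x0,y0])+ax*(s.min()+.0605)
        mid=(s>s.max()-.045)&(s<s.max()-.008)
        print(name,k,"n",len(u),"O",O.round(4),"yaw",ang.round(3),"len",np.ptp(s).round(3),"blade w",np.ptp(t[mid]).round(3))
E
python3 - <<'E'
from m import *
S=np.load("scene.npz");D=np.load("side.npz")
chisels("scene",S["im"],dict(wide=(228,206),mid=(317,210),narrow=(258,244)))
chisels("side",D["im"],dict(wide=(378,320),mid=(322,234),narrow=(398,266)))
P=cloud("scene",S["d"])
sub=np.zeros(P.shape[:2],bool);sub[180:305,380:490]=1
z=P[...,2];print(np.histogram(z[sub],bins=np.arange(-.01,.32,.01)))
Q=P[sub&(z>.205)&(z<.24)][:,:2].astype(np.float32)
r=cv2.minAreaRect(Q);print("shelf z",np.median(P[sub&(z>.205)&(z<.24)][:,2]),r,cv2.boxPoints(r))
PS=cloud("side",D["d"]);sub=np.zeros(z.shape,bool);sub[60:170,260:370]=1
z=PS[...,2];Q=PS[sub&(z>.205)&(z<.24)&(PS[...,1]>.1)];Q2=Q[:,:2].astype(np.float32);r=cv2.minAreaRect(Q2);print("side shelf",np.median(Q[:,2]),r)
c=cv2.resize(D["im"][70:175,255:375],None,fx=6.5,fy=5.5,interpolation=cv2.INTER_CUBIC)[:,:780];cv2.imwrite("pics/rack.png",c[...,::-1])
E
```

```text
scene wide n 517 O [ 0.4859 -0.4135] yaw 0.903 len 0.216 blade w 0.043
scene mid n 422 O [ 0.4596 -0.0838] yaw 2.921 len 0.21 blade w 0.032
scene narrow n 403 O [ 0.6125 -0.2796] yaw 1.978 len 0.213 blade w 0.019
side wide n 345 O [ 0.4816 -0.4188] yaw -2.23 len 0.113 blade w 0.023
side mid n 212 O [ 0.4746 -0.0821] yaw -0.24 len 0.107 blade w 0.027
side narrow n 289 O [ 0.6205 -0.2867] yaw -1.181 len 0.109 blade w 0.027
(array([3768, 3295,  304,  143,  272,   30,   29,   24,   29,   32,   27,
         84,   58,   24,   10,    0,    0,    0,    0,    0,    0,    9,
         84, 3354,  511,   96,  134,  291,  151,  417,  306,  197]), array([-0.01,  0.  ,  0.01,  0.02,  0.03,  0.04,  0.05,  0.06,  0.07,
        0.08,  0.09,  0.1 ,  0.11,  0.12,  0.13,  0.14,  0.15,  0.16,
        0.17,  0.18,  0.19,  0.2 ,  0.21,  0.22,  0.23,  0.24,  0.25,
        0.26,  0.27,  0.28,  0.29,  0.3 ,  0.31]))
shelf z 0.22712228850327976 ((0.5865773558616638, 0.3234271705150604), (0.16220109164714813, 0.3233557641506195), 77.45662689208984) [[0.41114515 0.2793753 ]
 [0.726783   0.20914936]
 [0.76200956 0.36747903]
 [0.44637173 0.43770498]]
side shelf 0.22690308709868684 ((0.5871410965919495, 0.32092568278312683), (0.16975927352905273, 0.31960609555244446), 77.41046905517578)
```

View pics/rack.png

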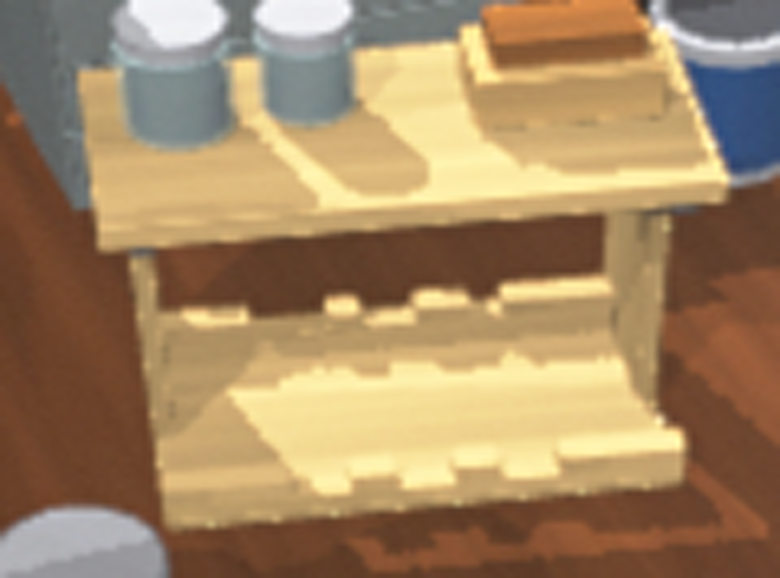

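```bash
cat > go.py <<'E'
import sys
from h import *
from scipy.spatial.transform import Rotation as Ro
def Rt(psi,tilt):
    t=np.radians(tilt);c,s=np.cos(t),np.sin(t);cx=np.array([np.cos(psi),np.sin(psi),0]);cy=np.array([-cx[1],cx[0],0]);up=np.array([0,0,1.])
    return np.array([s*up+c*cx,-cy,s*cx-c*up]).T
def pose():
    o=get_obs();q=o["tool_rot"];return o,np.array(o["eef_pos"]),Ro.from_quat([q[1],q[2],q[3],q[0]]).as_matrix()
if __name__=="__main__":
    x,y,z,psi,tilt=map(float,sys.argv[1:6]);o,p,R=pose()
    d=(np.array([x,y,z])-p)*1000;w=Ro.from_matrix(Rt(psi,tilt)@R.T).as_rotvec()
    n=max(1,int(np.ceil(max(np.abs(d).max()/60,np.linalg.norm(d)/62,np.linalg.norm(w)/.18))))
    print("t",round(o["t"],2),"q",np.round(o["q"],2).tolist(),"F",np.round(o["contact_force"],1).tolist(),"w",round(float(o["gripper_width"]),3),"grip",round(float(o["grasp_force"]),1))
    print("d",d.round(1).tolist(),"rot",w.round(3).tolist(),"n",n,"per row",(d/n).round(1).tolist(),(w/n).round(3).tolist())
E
python3 go.py .47 -.43 .15 .903 40
```

```text
t 0.1 q [1.15, 0.48, 0.02, 1.56, -0.01, 1.11, -0.08] F [0.2, -0.6, -0.1] w 0.999 grip 0.0
d [264.4, 212.4, -80.4] rot [0.402, -0.583, 0.568] n 6 per row [44.1, 35.4, -13.4] [0.067, -0.097, 0.095]
```

```bash
python3 -m creep '[[1,44,35,0,0.067,-0.097,0.095],[1,44,35,0,0.067,-0.097,0.095],[1,44,35,0,0.067,-0.097,0.095],[1,44,35,-20,0.067,-0.097,0.095],[0.2,44,35,-30,0.067,-0.097,0.095]]' 80 && python3 -m creep '[[0.2,44,35,-30,0.067,-0.097,0.095],[0.2,0,0,0,0,0,0]]'; python3 go.py .47 -.43 .15 .903 40
cat >> h.py <<'E'
def wrist():
    from go import pose
    o,p,R=pose();im,d=read_camera("wrist");return im,d,p,R
def wray(u,v,z,p,R):
    c=camera_params("wrist");K=c["intrinsics"];M=c["mount"]
    x=(np.asarray(u,float)-K[0,2]);y=(np.asarray(v,float)-K[1,2]);r=np.hypot(x,y)+1e-9;th=r/K[0,0]
    a=np.stack([np.sin(th)*x/r,-np.sin(th)*y/r,-np.cos(th)],-1)
    W=a@M[:3,:3].T@R.T;o=p+R@M[:3,3]
    return o+W*((z-o[2])/W[...,2])[...,None]
E
python3 - <<'E'
from h import *
im,d,p,R=wrist();np.savez("w1.npz",im=im,d=d,p=p,R=R);cv2.imwrite("pics/w1.png",im[...,::-1])
E
```

```text
t: 0.72
eef_pos: [0.4263, -0.4682, 0.1824]
tool_rot: [-0.124, 0.881, 0.374, 0.261]
contact_force: [-0.2, -0.3, -0.9]
gripper_width: 0.816
grasp_force: 0.0
t: 0.98
eef_pos: [0.4689, -0.4293, 0.1483]
tool_rot: [-0.154, 0.844, 0.411, 0.309]
contact_force: [-0.2, 0.0, 0.3]
gripper_width: 0.601
grasp_force: 0.0
t 0.97 q [1.23, 0.7, -0.39, 1.62, -0.49, 1.1, 0.51] F [-0.2, 0.0, 0.3] w 0.601 grip 0.0
d [1.1, -0.7, 1.7] rot [-0.008, -0.001, -0.006] n 1 per row [1.1, -0.7, 1.7] [-0.008, -0.001, -0.006]
```

View pics/w1.png

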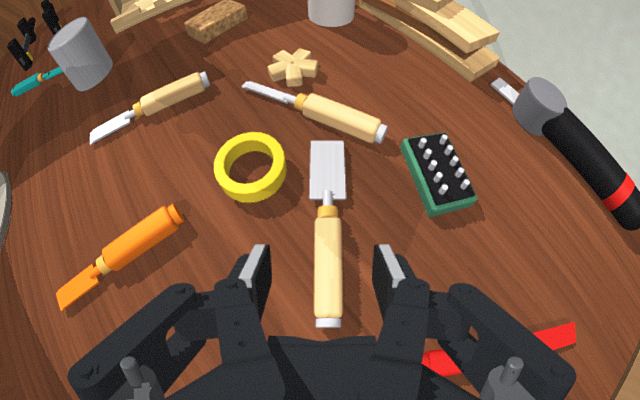

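```bash
cat > wm.py <<'E'
from h import *
def wch(im,p,R,seeds):
    G=im.astype(int);m=((G[...,2]>85)&(G.max(2)>130)).astype(np.uint8);m[230:,:300]=0;m[230:,355:]=0
    n,l,st,ce=cv2.connectedComponentsWithStats(m,connectivity=4)
    for k,c in seeds.items():
        i=l[c[1],c[0]];v,u=np.where(l==i)
        g=G[v,u];sat=(g.max(1)-g.min(1))/g.max(1)
        H=sat>.3
        A=wray(u[H],v[H],.020,p,R)[:,:2];B=wray(u[~H],v[~H],.010,p,R)[:,:2]
        L=cv2.fitLine(A.astype(np.float32),cv2.DIST_HUBER,0,.001,.001).ravel();a=A.mean(0)
        ax=L[:2];
        sB=(B-a)@ax
        if sB[np.abs(sB)>.06].mean()<0: ax=-ax;sB=-sB
        bl=B[sB>.065];s=(bl-a)@ax;t=(bl-a)@[-ax[1],ax[0]]
        ax2=bl.mean(0)-a;ax2/=np.linalg.norm(ax2);s2=(bl-a)@ax2
        tip=np.percentile(s2,99.5);O=a+ax2*(tip-.147)
        sh=(A-a)@ax2
        print(k,"n",len(u),"O",O.round(4),"yaw handle/overall",np.arctan2(ax[1],ax[0]).round(3),np.arctan2(ax2[1],ax2[0]).round(3),"tip-from-handle-mean",tip.round(4),"handle back",sh.min().round(4),"bladew",(np.percentile(t[(s>s.max()-.04)&(s<s.max()-.006)],[1,99])).round(4))
E
python3 - <<'E'
from wm import *
W=np.load("w1.npz")
wch(W["im"],W["p"],W["R"],dict(wide=(328,265),mid=(165,97),narrow=(340,118)))
E
python3 go.py .4859 -.4135 .01 .903 40
```

```text
wide n 5330 O [ 0.4902 -0.4107] yaw handle/overall 0.985 0.913 tip-from-handle-mean 0.1417 handle back -0.0644 bladew [-0.0279  0.0109]
mid n 1959 O [ 0.4588 -0.0911] yaw handle/overall 2.942 2.848 tip-from-handle-mean 0.1487 handle back -0.0489 bladew [-0.0261  0.0043]
narrow n 2656 O [ 0.6081 -0.2807] yaw handle/overall 1.925 1.924 tip-from-handle-mean 0.1465 handle back -0.0563 bladew [-0.0062  0.0087]
t 1.02 q [1.23, 0.69, -0.39, 1.62, -0.48, 1.11, 0.51] F [-0.0, -0.6, 0.8] w 0.599 grip 0.0
d [17.8, 18.8, -140.1] rot [-0.003, -0.001, -0.002] n 3 per row [5.9, 6.3, -46.7] [-0.001, -0.0, -0.001]
```

```bash
python3 - <<'E'
from h import *
W=np.load("w1.npz");p,R=W["p"],W["R"]
def f(u,v,z):return wray(np.array([u]),np.array([v]),z,p,R)[0][:2]
for k,(tip,hf,hb) in dict(wide=((327.5,141),(328,212),(328.5,317)),mid=((92,139),(141,110),(207,78)),narrow=((244,85),(304,100),(383,129))).items():
    T=f(*tip,.009);F=f(*hf,.02);B=f(*hb,.022)
    for n,a,b in(("T-B",T,B),("F-B",F,B)):
        d=a-b;print(k,n,np.linalg.norm(d).round(4),"yaw",np.arctan2(d[1],d[0]).round(3))
    d=(T-B)/np.linalg.norm(T-B);print(k,"O from tip",(T-.147*d).round(4),"from butt",(B+.06*d).round(4))
E
```

```text
wide T-B 0.1963 yaw 0.904
wide F-B 0.1022 yaw 0.905
wide O from tip [ 0.4898 -0.4113] from butt [ 0.4964 -0.403 ]
mid T-B 0.2006 yaw 2.889
mid F-B 0.1052 yaw 2.941
mid O from tip [ 0.4634 -0.0946] from butt [ 0.4573 -0.093 ]
narrow T-B 0.2004 yaw 2.004
narrow F-B 0.1042 yaw 2.007
narrow O from tip [ 0.6143 -0.28  ] from butt [ 0.6115 -0.274 ]
```

```bash
python3 -m creep '[[0.2,21,18,-20,-0.003,0,-0.002],[0.2,0,0,-45,0,0,0],[0.2,0,0,-45,0,0,0],[0.2,0,0,-26,0,0,0],[0.2,0,0,0,0,0,0]]' 80; python3 go.py .490 -.411 .010 .904 40
```

```text
t: 1.65
eef_pos: [0.4875, -0.4171, 0.0154]
tool_rot: [-0.147, 0.847, 0.409, 0.306]
contact_force: [-0.8, 1.3, 0.6]
gripper_width: 0.602
grasp_force: 0.0
t 1.65 q [1.2, 0.87, -0.39, 1.66, -0.49, 0.89, 0.59] F [-0.8, 1.3, 0.6] w 0.602 grip 0.0
d [2.5, 6.1, -5.4] rot [0.004, -0.002, 0.004] n 1 per row [2.5, 6.1, -5.4] [0.004, -0.002, 0.004]
```

```bash
python3 -m creep '[[0.2,2.5,6,-5,0.004,-0.002,0.004],[-0.6,0,0,0,0,0,0],[-1,0,0,0,0,0,0],[-1,0,0,0,0,0,0],[-1,0,0,0,0,0,0]]' 80; python3 -m creep '[[-1,0,0,0,0,0,0],[-1,0,0,0,0,0,0]]'; python3 go.py .490 -.411 .010 .904 40
```

```text
t: 2.28
eef_pos: [0.4921, -0.4108, 0.0131]
tool_rot: [-0.148, 0.844, 0.412, 0.309]
contact_force: [-1.8, -0.2, 5.6]
gripper_width: 0.276
grasp_force: 79.5
t: 2.52
eef_pos: [0.4921, -0.4108, 0.0131]
tool_rot: [-0.148, 0.844, 0.412, 0.309]
contact_force: [-2.5, 0.6, 6.8]
gripper_width: 0.282
grasp_force: 79.5
t 2.52 q [1.19, 0.88, -0.4, 1.66, -0.49, 0.88, 0.6] F [-2.5, 0.6, 6.8] w 0.282 grip 79.5
d [-2.1, -0.2, -3.1] rot [0.001, 0.004, -0.002] n 1 per row [-2.1, -0.2, -3.1] [0.001, 0.004, -0.002]
```

```bash
python3 -m creep '[[-1,0,0,15,0,0,0],[-1,0,10,35,0,0,0],[-1,0,25,45,0,0,0],[-1,0,40,40,0,0,0.04],[-1,0,50,0,0,0,0.05]]'; python3 -m creep '[[-1,0,50,0,0,0,0.05],[-1,0,50,0,0,0,0.05],[-1,0,50,0,0,0,0.05],[-1,0,50,0,0,0,0.05],[-1,0,50,0,0,0,0.05]]' ;python3 go.py .483 .125 .15 1.352 40
```

```text
t: 3.15
eef_pos: [0.4932, -0.2863, 0.1503]
tool_rot: [-0.159, 0.825, 0.45, 0.302]
contact_force: [1.1, -0.3, -2.9]
gripper_width: 0.281
grasp_force: 78.9
t: 3.78
eef_pos: [0.4915, -0.034, 0.1471]
tool_rot: [-0.198, 0.763, 0.549, 0.279]
contact_force: [1.1, 0.6, -2.5]
gripper_width: 0.278
grasp_force: 78.8
t 3.77 q [0.93, 0.49, -0.68, 2.1, -0.62, 0.74, 0.47] F [1.1, 0.6, -2.5] w 0.278 grip 78.8
d [-8.5, 159.0, 2.9] rot [0.001, 0.004, 0.105] n 3 per row [-2.8, 53.0, 1.0] [0.0, 0.001, 0.035]
```

```bash
python3 -m creep '[[-1,-3,45,0,0,0,0.035],[-1,-3,45,0,0,0,0.035],[-1,-3,40,0,0,0,0.035],[-1,0,29,2,0,0.004,0],[-1,0,0,0,0,0,0]]' ;python3 go.py .483 .125 .15 1.352 40
python3 - <<'E'
from h import *
im,d,p,R=wrist();np.savez("w2.npz",im=im,d=d,p=p,R=R);cv2.imwrite("pics/w2.png",im[...,::-1])
E
```

```text
t: 4.4
eef_pos: [0.4817, 0.1262, 0.1494]
tool_rot: [-0.215, 0.732, 0.589, 0.266]
contact_force: [-0.4, 0.3, -2.1]
gripper_width: 0.281
grasp_force: 78.8
t 4.4 q [0.71, 0.46, -0.8, 2.18, -0.7, 0.57, 0.36] F [-0.4, 0.3, -2.1] w 0.281 grip 78.8
d [1.3, -1.2, 0.6] rot [-0.0, -0.0, -0.003] n 1 per row [1.3, -1.2, 0.6] [-0.0, -0.0, -0.003]
```

View pics/w2.png

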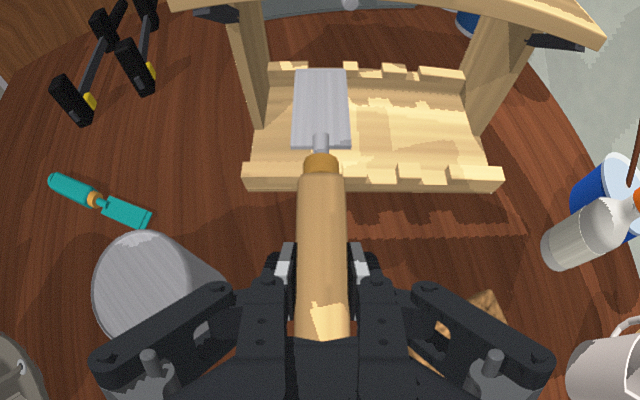

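```bash
python3 - <<'E'
from h import *
W=np.load("w2.npz");im=W["im"]
c=cv2.resize(im[55:205,235:515],None,fx=2.8,fy=2.8,interpolation=cv2.INTER_CUBIC);cv2.imwrite("pics/w2c.png",c[...,::-1])
E
```

```text
(no output)
```

View pics/w2c.png

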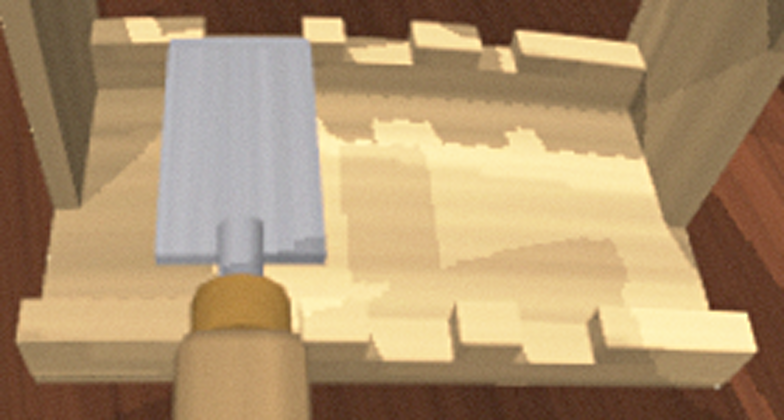

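```bash
python3 - <<'E'
from h import *
W=np.load("w2.npz");p,R=W["p"],W["R"]
def f(a,b,z):return wray(np.array([235+a/2.8]),np.array([55+b/2.8]),z,p,R)[0][:2]
L=f(22,342,.034);Rr=f(755,352,.034);y=(L-Rr)/np.linalg.norm(L-Rr);x=np.array([y[1],-y[0]])
psi=np.arctan2(x[1],x[0]);C=(L+Rr)/2;O=C+.1*x
print("len",np.linalg.norm(L-Rr),"yaw",psi,"O",O, "bottom O",(f(38,378,0)+f(715,387,0))/2+.1*x, np.linalg.norm(f(38,378,0)-f(715,387,0)))
for n,a,b,z in(("narrow/mid post L -17",452,345,.034),("post R -41",522,346,.034),("post L -75",603,348,.034),("mid notch left floor +17",372,358,.02),("back right end",640,70,.038),("back left end",93,48,.038),("back n R -68",512,56,.038),("back n L -48",481,51,.038),("m R -16.5",411,45,.038)):
    q=f(a,b,z)-O;print(n,(np.array([q@x,q@y])*1000).round(1))
T1=f(172,38,None or p[2]-.013+.010);T2=f(310,38,p[2]-.013+.010);B1=f(158,260,p[2]-.013+.006);B2=f(324,260,p[2]-.003-.004)
print("tip w",np.linalg.norm(T1-T2),np.linalg.norm(B1-B2))
d=(T1+T2)/2-(B1+B2)/2;print("chisel yaw",np.arctan2(d[1],d[0]));ax=R[:,0]*[1,1,0];ax=ax[:2]/np.linalg.norm(ax[:2]);print("tool yaw",np.arctan2(ax[1],ax[0]))
e=(T1+T2)/2-p[:2];print("tip rel TCP along/lat",e@ax,e@[-ax[1],ax[0]])
for k,yy in(("wide",.058),("mid",0),("narrow",-.058)): print(k,O-.04*x+yy*y)
E
```

```text
len 0.2865105873581506 yaw 1.3493508782442154 O [0.58901588 0.31911198] bottom O [0.58797502 0.32100595] 0.28675761639941216
narrow/mid post L -17 [-100.7  -12.7]
post R -41 [-100.5  -39.6]
post L -75 [-100.5  -72.7]
mid notch left floor +17 [-99.   14.8]
back right end [  53.1 -128.2]
back left end [ 52.2 131.7]
back n R -68 [ 53.  -61.4]
back n L -48 [ 54.7 -46.6]
m R -16.5 [ 55.6 -13.3]
tip w 0.037143074341891714 0.03734444887353545
chisel yaw 1.354624105443552
tool yaw 1.3553241961268194
tip rel TCP along/lat 0.14360444042028436 0.00039540302843022785
wide [0.52364658 0.29282786]
mid [0.58023028 0.28008874]
narrow [0.63681397 0.26734962]
```

```bash
python3 -m creep '[[-1,5,22,-30,0,0,-0.003],[-1,9,38,-30,0,0,-0.003],[-1,8,35,-25,0,0,0],[-1,4,15,-6,0,0,0],[-1,0,0,0,0,0,0]]' ;python3 go.py .509 .237 .058 1.350 40; python3 go.py .518 .276 .055 1.350 40
```

```text
t: 5.08
eef_pos: [0.5089, 0.2338, 0.0576]
tool_rot: [-0.214, 0.735, 0.585, 0.267]
contact_force: [0.7, -0.4, -1.3]
gripper_width: 0.277
grasp_force: 78.9
t 5.08 q [0.46, 0.71, -0.82, 2.17, -0.75, 0.22, 0.35] F [0.7, -0.4, -1.3] w 0.277 grip 78.9
d [0.1, 3.2, 0.4] rot [-0.001, -0.001, 0.005] n 1 per row [0.1, 3.2, 0.4] [-0.001, -0.001, 0.005]
t 5.08 q [0.46, 0.71, -0.82, 2.17, -0.75, 0.22, 0.35] F [0.7, -0.4, -1.3] w 0.277 grip 78.9
d [9.1, 42.2, -2.6] rot [-0.001, -0.001, 0.005] n 1 per row [9.1, 42.2, -2.6] [-0.001, -0.001, 0.005]
```

```bash
cat > kin.py <<'E'
import numpy as np, itertools
from scipy.spatial.transform import Rotation as Ro
D=[([1.153,.477,.022,1.555,-.011,1.109,-.083],(.206,-.643,.231),(-.001,.988,.154,0)),
([1.23,.7,-.39,1.62,-.49,1.1,.51],(.4689,-.4293,.1483),(-.154,.844,.411,.309)),
([1.2,.87,-.39,1.66,-.49,.89,.59],(.4875,-.4171,.0154),(-.147,.847,.409,.306)),
([1.19,.88,-.4,1.66,-.49,.88,.6],(.4921,-.4108,.0131),(-.148,.844,.412,.309)),
([.93,.49,-.68,2.1,-.62,.74,.47],(.4915,-.034,.1471),(-.198,.763,.549,.279)),
([.71,.46,-.8,2.18,-.7,.57,.36],(.4817,.1262,.1494),(-.215,.732,.589,.266)),
([.46,.71,-.82,2.17,-.75,.22,.35],(.5089,.2338,.0576),(-.214,.735,.585,.267))]
def chain(q,s):
    M=np.eye(3);out=[M]
    for i in range(7):
        M=M@Ro.from_euler("zyzyzyz"[i],s[i]*q[i]).as_matrix();out.append(M)
    return out
Q=[Ro.from_quat([d[2][1],d[2][2],d[2][3],d[2][0]]).as_matrix() for d in D]
if __name__=="__main__":
    res=[]
    for s in itertools.product((1,-1),repeat=7):
        F=[chain(d[0],s)[-1] for d in D]
        # R_k = B F_k C ; relative check: F_i F_0^T conj by B (yaw) ; grid b
        for b in np.arange(0,2*np.pi,np.pi/2):
            B=Ro.from_euler("z",b).as_matrix()
            Cs=[(B@f).T@r for f,r in zip(F,Q)]
            C=Ro.from_matrix(Cs).mean()
            e=max((Ro.from_matrix(c)*C.inv()).magnitude() for c in Cs);res.append((e,s,b,C.as_matrix().round(3).tolist()))
    res.sort(key=lambda r:r[0])
    for r in res[:5]:print(r)
E
python3 kin.py
```

```text
(0.01101893880797354, (-1, -1, -1, -1, -1, -1, -1), np.float64(3.141592653589793), [[-0.001, 1.0, -0.001], [-1.0, -0.001, 0.001], [0.001, 0.001, 1.0]])
(0.0110189388079736, (-1, 1, -1, 1, -1, 1, -1), np.float64(0.0), [[0.001, -1.0, 0.001], [1.0, 0.001, -0.001], [0.001, 0.001, 1.0]])
(0.3847285844705349, (-1, -1, 1, -1, 1, -1, -1), np.float64(1.5707963267948966), [[-0.987, -0.106, -0.118], [0.136, -0.947, -0.289], [-0.081, -0.302, 0.95]])
(0.3847285844705353, (-1, 1, 1, 1, 1, 1, -1), np.float64(4.71238898038469), [[0.987, 0.106, 0.118], [-0.136, 0.947, 0.289], [-0.081, -0.302, 0.95]])
(0.4294853611083947, (-1, 1, -1, -1, -1, -1, 1), np.float64(3.141592653589793), [[0.012, 0.482, -0.876], [-0.995, -0.083, -0.06], [-0.102, 0.872, 0.478]])
```

```bash
cat > ik.py <<'E'
from kin import *
from scipy.optimize import least_squares
s=(-1,1,-1,1,-1,1,-1);C=np.array([[0,-1,0],[1,0,0],[0,0,1.]])
def A(q):
    c=chain(q,s);return np.hstack([np.array([[0],[0],[1.]])]+[c[i] for i in(2,3,4,5,6)])
M=np.vstack([A(d[0]) for d in D]);y=np.hstack([d[1] for d in D])
lam=2e-3;x=np.linalg.solve(M.T@M+lam**2*np.eye(M.shape[1]),M.T@y)
def fk(q): return A(q)@x, chain(q,s)[-1]@C
lo=np.array([-2.96,-.34,-1.41,.24,-1.37,.17,-2.96]);hi=np.array([2.96,2.1,1.46,2.44,4.51,1.92,2.96])
def ik(p,R,q0,q3=None):
    def f(q):
        P,Rr=fk(q);e=[*(P-p)*5,*Ro.from_matrix(R@Rr.T).as_rotvec()]
        return np.array(e+([.5*(q[2]-q3)] if q3 is not None else [])+list((q-q0)*1e-4))
    return least_squares(f,np.clip(q0,lo+1e-3,hi-1e-3),bounds=(lo,hi))
if __name__=="__main__":
    import sys
    sys.argv
    from go import Rt
    print("fit res mm",np.abs(M@x-y).reshape(-1,3).max(1)*1000);print(x.reshape(-1).round(3))
    q0=np.array(D[-1][0])
    for nm,(X,Y,Z) in dict(wide=(.522,.2955,.033),mid=(.578,.28,.033),narrow=(.6346,.267,.033)).items():
        for tilt in(35,40,45):
            for q3 in(-1.3,-1.0,-.7,-.3,.2,.7,1.2):
              for e in(1,):
                r=ik(np.array([X,Y,Z]),Rt(1.35,tilt),q0,q3)
                P,Rr=fk(r.x);er=np.linalg.norm(P-[X,Y,Z])*1000;ra=Ro.from_matrix(Rr.T@Rt(1.35,tilt)).magnitude()
                print(nm,tilt,q3,r.x.round(2),"err",er.round(1),ra.round(3))
E
python3 ik.py
```

```text
fit res mm [0.10270631 1.10951616 1.80891795 2.27633593 0.61709644 1.32101486
 0.80222963]
[ 0.284  0.025 -0.036  0.266 -0.022 -0.01   0.266 -0.037 -0.01   0.233
  0.019 -0.004  0.233 -0.001 -0.004  0.333]Traceback (most recent call last):
  File "ik.py", line 27, in <module>
    print(nm,tilt,q3,r.x.round(2),"err",er.round(1),ra.round(3))
                                                    ^^^^^^^^
AttributeError: 'float' object has no attribute 'round'
```

```bash
sed -i 's/ra.round(3)/round(float(ra),3)/' ik.py; python3 ik.py | awk '$0!~/fit/' | tail -64
```

```text
0.019 -0.004  0.233 -0.001 -0.004  0.333]
wide 35 -1.3 [ 0.52  1.03 -1.3   2.12  1.3   0.48 -1.73] err 0.0 0.0
wide 35 -1.0 [ 0.36  0.81 -1.    2.12  0.86  0.19 -1.39] err 0.0 0.0
wide 35 -0.7 [ 0.19  0.7  -0.69  2.11 -0.63  0.17  0.09] err 0.5 0.007
wide 35 -0.3 [-0.07  0.6  -0.3   2.16 -1.37  0.36  0.78] err 0.0 0.0
wide 35 0.2 [-0.43  0.58  0.17  2.15 -1.37  0.62  0.73] err 3.4 0.056
wide 35 0.7 [-0.76  0.64  0.62  2.12 -1.37  0.87  0.68] err 7.8 0.116
wide 35 1.2 [-1.01  0.77  0.98  2.09 -1.37  1.11  0.63] err 14.8 0.186
wide 40 -1.3 [ 0.57  1.07 -1.3   2.15  1.39  0.4  -1.76] err 0.0 0.0
wide 40 -1.0 [ 0.43  0.87 -1.05  2.12  0.84  0.17 -1.3 ] err 1.2 0.025
wide 40 -0.7 [ 0.26  0.74 -0.7   2.15 -1.26  0.18  0.79] err 0.0 0.0
wide 40 -0.3 [-0.01  0.64 -0.33  2.14 -1.37  0.43  0.83] err 2.5 0.044
wide 40 0.2 [-0.37  0.6   0.14  2.13 -1.37  0.69  0.77] err 6.3 0.105
wide 40 0.7 [-0.69  0.65  0.57  2.11 -1.37  0.92  0.72] err 11.2 0.168
wide 40 1.2 [-0.94  0.76  0.93  2.08 -1.37  1.14  0.67] err 18.5 0.236
wide 45 -1.3 [ 0.62  1.12 -1.3   2.17  1.49  0.33 -1.8 ] err 0.0 0.0
wide 45 
[... 2658 characters left out ...]
[-0.3   0.71  0.19  1.94 -1.37  0.77  0.79] err 0.9 0.018
narrow 40 0.7 [-0.57  0.77  0.58  1.89 -1.37  1.02  0.71] err 6.0 0.105
narrow 40 1.2 [-0.76  0.87  0.88  1.85 -1.37  1.22  0.63] err 12.9 0.197
narrow 45 -1.3 [ 0.62  1.2  -1.3   1.89  0.99  0.45 -1.17] err 0.0 0.0
narrow 45 -1.0 [ 0.49  1.   -1.    1.88  0.18  0.27 -0.47] err 0.0 0.0
narrow 45 -0.7 [ 0.34  0.87 -0.7   1.89 -0.77  0.33  0.41] err 0.0 0.0
narrow 45 -0.3 [ 0.08  0.76 -0.3   1.94 -1.28  0.55  0.83] err 0.0 0.0
narrow 45 0.2 [-0.23  0.74  0.15  1.92 -1.37  0.83  0.82] err 3.2 0.06
narrow 45 0.7 [-0.5   0.79  0.52  1.88 -1.37  1.06  0.74] err 8.4 0.15
narrow 45 1.2 [-0.69  0.86  0.82  1.84 -1.37  1.24  0.67] err 15.2 0.24
```

```bash
python3 -m creep '[[-1,2,12,0,-0.001,-0.001,0.005],[-1,4,15,0,0,0,0],[-1,3,14,0,0,0,0],[-1,0,0,0,0,0,0]]' ;python3 go.py .518 .276 .055 1.350 40
```

```text
t: 5.58
eef_pos: [0.5175, 0.2766, 0.0582]
tool_rot: [-0.214, 0.733, 0.588, 0.267]
contact_force: [-0.9, 0.5, -1.4]
gripper_width: 0.28
grasp_force: 79.0
t 5.58 q [0.36, 0.71, -0.8, 2.14, -0.8, 0.19, 0.33] F [-0.9, 0.5, -1.4] w 0.28 grip 79.0
d [0.5, -0.6, -3.2] rot [-0.0, 0.001, -0.002] n 1 per row [0.5, -0.6, -3.2] [-0.0, 0.001, -0.002]
```

```bash
python3 -m creep '[[-1,1.5,6,-8,0,0,0],[-1,1.5,6,-7,0,0,0],[-1,1,5,-5,0,0,0],[-1,0,0,0,0,0,0]]' ;python3 go.py .522 .2955 .033 1.350 40
```

```text
t: 6.08
eef_pos: [0.5213, 0.2918, 0.0371]
tool_rot: [-0.214, 0.734, 0.587, 0.266]
contact_force: [-0.1, -0.8, -2.2]
gripper_width: 0.284
grasp_force: 79.0
t 6.08 q [0.28, 0.74, -0.73, 2.13, -1.05, 0.17, 0.57] F [-0.1, -0.8, -2.2] w 0.284 grip 79.0
d [0.7, 3.7, -4.1] rot [0.001, -0.001, -0.0] n 1 per row [0.7, 3.7, -4.1] [0.001, -0.001, -0.0]
```

```bash
python3 -m creep '[[-1,0.7,3.7,-2,0,0,0],[-1,0,0,-2,0,0,0],[-1,0,0,-1,0,0,0],[-1,0,0,0,0,0,0]]' ;python3 go.py .522 .2955 .033 1.350 40
```

```text
t: 6.58
eef_pos: [0.5225, 0.2955, 0.033]
tool_rot: [-0.214, 0.734, 0.587, 0.267]
contact_force: [-1.8, -2.5, 4.6]
gripper_width: 0.28
grasp_force: 79.7
t 6.58 q [0.26, 0.74, -0.72, 2.12, -1.13, 0.17, 0.65] F [-1.8, -2.5, 4.6] w 0.28 grip 79.7
d [-0.5, -0.0, -0.0] rot [-0.0, 0.0, 0.0] n 1 per row [-0.5, -0.0, -0.0] [-0.0, 0.0, 0.0]
```

```bash
python3 -m creep '[[-0.6,0,0,0,0,0,0],[-0.3,0,0,0,0,0,0],[-0.15,0,0,0,0,0,0],[-0.15,0,0,0,0,0,0]]'; python3 -m creep '[[-0.15,-3,-12,15,0,0,0],[-0.15,-4,-20,25,0,0,0],[-0.15,-6,-28,34,0,0,0],[0,-8,-40,40,0,0,0],[0.2,-8,-40,20,0,0,0]]'; python3 go.py .46 -.09 .12 2.92 40
python3 - <<'E'
from ik import *
from go import Rt
from h import get_obs
q0=np.array(get_obs()["q"])
for n,p,psi in(("mid",(.46,-.09,.013),2.92),("midhi",(.46,-.09,.13),2.92),("nar",(.613,-.279,.013),1.99)):
    for t in(35,40):
        r=ik(np.array(p),Rt(psi,t),q0);P,Rr=fk(r.x);print(n,t,r.x.round(2),np.round((P-p)*1000,1))
E
```

```text
t: 7.08
eef_pos: [0.5223, 0.2955, 0.0324]
tool_rot: [-0.214, 0.734, 0.587, 0.267]
contact_force: [-0.6, 0.5, 0.8]
gripper_width: 0.425
grasp_force: 0.0
t: 7.7
eef_pos: [0.4935, 0.1546, 0.1685]
tool_rot: [-0.213, 0.733, 0.588, 0.267]
contact_force: [0.6, -0.4, -0.7]
gripper_width: 0.597
grasp_force: 0.0
t 7.7 q [0.38, 0.35, -0.47, 2.17, -0.92, 0.66, 0.48] F [0.6, -0.4, -0.7] w 0.597 grip 0.0
d [-33.5, -244.6, -48.5] rot [-0.001, 0.003, 1.569] n 9 per row [-3.7, -27.2, -5.4] [-0.0, 0.0, 0.174]
mid 35 [ 0.3   0.8  -0.3   1.74  0.1   1.24  1.31] [-0.  0.  0.]
mid 40 [ 0.3   0.86 -0.29  1.67  0.1   1.33  1.31] [-0.  0.  0.]
midhi 35 [ 0.35  0.65 -0.37  1.7   0.09  1.43  1.29] [-0.  0. -0.]
midhi 40 [ 0.33  0.7  -0.34  1.65  0.07  1.51  1.31] [-0.  0.  0.]
nar 35 [ 0.58  1.01 -0.15  1.23 -0.25  1.4   1.  ] [-0.  0.  0.]
nar 40 [ 0.6   1.07 -0.16  1.16 -0.27  1.49  1.  ] [-0.  0.  0.]
```

```bash
python3 -m creep '[[0.2,0,-28,-2,0,0,0.174],[0.2,0,-28,-2,0,0,0.174],[0.2,0,-28,-2,0,0,0.174],[0.2,-1,-28,-2,0,0,0.174],[0.2,-1,-28,-2,0,0,0.174]]'; python3 -m creep '[[0.2,-1,-28,-2,0,0,0.174],[0.2,-1,-28,-2,0,0,0.174],[0.2,-1,-28,-2,0,0,0.174],[0.2,-1,-26,-4,0,0,0.174],[0.2,0,0,0,0,0,0]]'; python3 go.py .487 -.096 .148 2.92 40
python3 - <<'E'
from wm import *
im,d,p,R=wrist();np.savez("w3.npz",im=im,d=d,p=p,R=R);cv2.imwrite("pics/w3.png",im[...,::-1])
E
```

```text
t: 8.32
eef_pos: [0.4913, 0.014, 0.1561]
tool_rot: [-0.307, 0.416, 0.843, 0.151]
contact_force: [0.0, 0.6, -0.5]
gripper_width: 0.597
grasp_force: 0.0
t: 8.95
eef_pos: [0.4874, -0.0938, 0.1459]
tool_rot: [-0.34, 0.106, 0.934, 0.039]
contact_force: [-0.9, 0.4, 0.8]
gripper_width: 0.601
grasp_force: 0.0
t 8.95 q [0.38, 0.73, -0.41, 1.57, 0.11, 1.58, 1.28] F [-0.9, 0.4, 0.8] w 0.601 grip 0.0
d [-0.4, -2.2, 2.1] rot [-0.0, -0.0, 0.005] n 1 per row [-0.4, -2.2, 2.1] [-0.0, -0.0, 0.005]
```

View pics/w3.png

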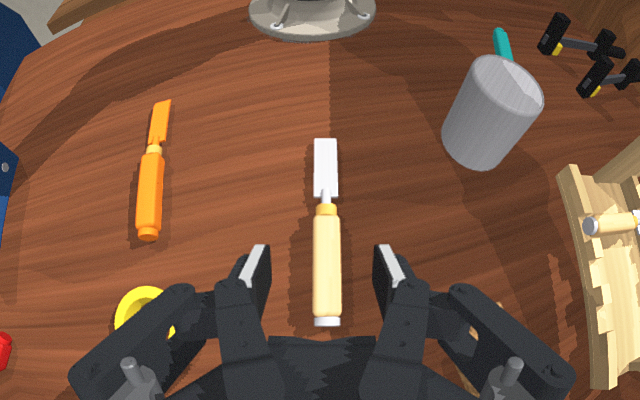

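```bash
python3 - <<'E'
from h import *
W=np.load("w3.npz");p,R=W["p"],W["R"]
def f(u,v,z):return wray(np.array([u]),np.array([v]),z,p,R)[0][:2]
T=f(325,139.5,.009);F=f(326.5,212,.02);B=f(327,317,.022)
d=T-B;print(np.arctan2(d[1],d[0]),np.arctan2(*(F-B)[::-1]));d/=np.linalg.norm(d);print(T-.147*d,B+.06*d)
E
python3 go.py .460 -.09 .013 2.92 40
```

```text
2.917745776634333 2.913083297295059
[ 0.46209987 -0.08322692] [ 0.45178675 -0.08087901]
t 9.0 q [0.38, 0.73, -0.41, 1.57, 0.11, 1.58, 1.28] F [0.9, 1.2, 0.5] w 0.603 grip 0.0
d [-27.2, 3.5, -133.1] rot [-0.0, -0.0, 0.007] n 3 per row [-9.1, 1.2, -44.4] [-0.0, -0.0, 0.002]
```

```bash
python3 -m creep '[[0.2,-13,5,-20,0,0,0.004],[0.2,-13,5,-30,0,0,0],[0.2,0,0,-40,0,0,0],[0.2,0,0,-35,0,0,0],[0.2,0,0,0,0,0,0]]' 80; python3 go.py .461 -.083 .012 2.917 40
```

```text
t: 9.62
eef_pos: [0.4593, -0.0841, 0.0202]
tool_rot: [-0.342, 0.105, 0.933, 0.038]
contact_force: [-0.3, 0.2, 0.3]
gripper_width: 0.597
grasp_force: 0.0
t 9.62 q [0.37, 0.86, -0.39, 1.67, 0.15, 1.36, 1.26] F [-0.3, 0.2, 0.3] w 0.597 grip 0.0
d [1.7, 1.1, -8.2] rot [-0.0, -0.004, 0.0] n 1 per row [1.7, 1.1, -8.2] [-0.0, -0.004, 0.0]
```

```bash
python3 -m creep '[[0.2,1.7,1,-8,0,-0.004,0],[-0.6,0,0,0,0,0,0],[-1,0,0,0,0,0,0],[-1,0,0,0,0,0,0],[-1,0,0,0,0,0,0]]' 80; python3 -m creep '[[-1,0,0,0,0,0,0],[-1,0,0,0,0,0,0]]'; python3 go.py .55 .125 .15 1.35 40
```

```text
t: 10.25
eef_pos: [0.464, -0.0835, 0.0147]
tool_rot: [-0.337, 0.104, 0.935, 0.038]
contact_force: [1.4, -0.3, 5.9]
gripper_width: 0.277
grasp_force: 79.8
t: 10.5
eef_pos: [0.464, -0.0835, 0.0147]
tool_rot: [-0.337, 0.104, 0.935, 0.038]
contact_force: [1.1, -0.2, 5.9]
gripper_width: 0.28
grasp_force: 79.8
t 10.5 q [0.37, 0.87, -0.39, 1.66, 0.16, 1.35, 1.26] F [1.1, -0.2, 5.9] w 0.28 grip 79.8
d [86.0, 208.5, 135.3] rot [0.005, 0.004, -1.569] n 9 per row [9.6, 23.2, 15.0] [0.001, 0.0, -0.174]
```

```bash
python3 -m creep '[[-1,0,0,15,0,0,0],[-1,5,0,40,0,0,0],[-1,8,0,50,0,0,-0.09],[-1,8,5,50,0,0,-0.174],[-1,10,20,5,0,0,-0.174]]'; python3 -m creep '[[-1,10,25,0,0,0,-0.174],[-1,10,25,0,0,0,-0.174],[-1,10,25,0,0,0,-0.174],[-1,10,25,-5,0,0,-0.174],[-1,10,25,-5,0,0,-0.174]]'; python3 go.py .543 .125 .15 1.35 40
```

```text
t: 11.12
eef_pos: [0.4964, -0.0596, 0.1773]
tool_rot: [-0.318, 0.308, 0.89, 0.112]
contact_force: [-0.7, -0.8, -2.8]
gripper_width: 0.276
grasp_force: 78.9
t: 11.75
eef_pos: [0.5442, 0.0666, 0.1639]
tool_rot: [-0.244, 0.653, 0.677, 0.236]
contact_force: [-0.6, 1.9, -1.4]
gripper_width: 0.281
grasp_force: 78.9
t 11.75 q [0.43, 0.51, -0.37, 1.91, -0.64, 0.96, 0.56] F [-0.6, 1.9, -1.4] w 0.281 grip 78.9
d [-1.2, 58.4, -13.9] rot [0.005, 0.001, -0.255] n 2 per row [-0.6, 29.2, -7.0] [0.002, 0.0, -0.128]
```

```bash
python3 -m creep '[[-1,0,29,-7,0.003,0,-0.128],[-1,0,29,-7,0.002,0,-0.127],[-1,0,0,0,0,0,0]]'; python3 go.py .543 .125 .15 1.35 40
python3 - <<'E'
from h import *
im,d,p,R=wrist();np.savez("w4.npz",im=im,d=d,p=p,R=R)
c=cv2.resize(im[40:220,150:470],None,fx=2.45,fy=2.45,interpolation=cv2.INTER_CUBIC);cv2.imwrite("pics/w4.png",c[...,::-1])
E
```

```text
t: 12.12
eef_pos: [0.5407, 0.1274, 0.1497]
tool_rot: [-0.216, 0.73, 0.591, 0.266]
contact_force: [-1.3, -0.7, -0.7]
gripper_width: 0.28
grasp_force: 79.1
t 12.12 q [0.39, 0.46, -0.44, 2.07, -0.84, 0.69, 0.47] F [-1.3, -0.7, -0.7] w 0.28 grip 79.1
d [2.3, -2.4, 0.3] rot [-0.002, -0.001, -0.011] n 1 per row [2.3, -2.4, 0.3] [-0.002, -0.001, -0.011]
```

View pics/w4.png

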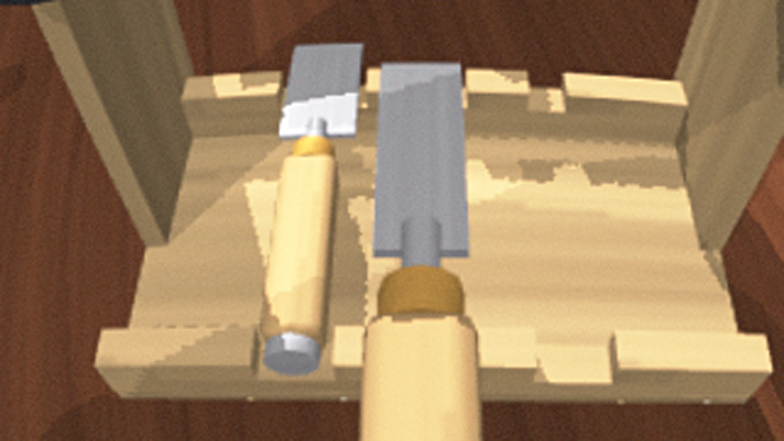

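```bash
python3 - <<'E'
from h import *
W=np.load("w4.npz");p,R=W["p"],W["R"]
def f(a,b,z):return wray(np.array([150+a/2.45]),np.array([40+b/2.45]),z,p,R)[0][:2]
L=f(97,362,.034);Rr=f(770,372,.034);y=(L-Rr)/np.linalg.norm(L-Rr);x=np.array([y[1],-y[0]])
print("len",np.linalg.norm(L-Rr),"yaw",np.arctan2(x[1],x[0]),"O",(L+Rr)/2+.1*x)
O=np.array([.5868,.319]);x=np.array([np.cos(1.35),np.sin(1.35)]);y=np.array([-x[1],x[0]])
for n,a,b,z in(("L end",97,362,.034),("R end",770,372,.034),("wide notch L +75",256,366,.034),("mid/nar post R -41",537,370,.034),("nar -75",615,371,.034),("back n R -68",563,97,.038),("back n L -48",528,95,.038),("m R -16.5",468,92,.038),("back R end",686,103,.038),("backLend",184,98,.038),("wide cap top front -100,58",292,342,.044),("wide cap bottom -100,58",292,373,.02),("wide tip",328,45,.03+.0)):
    q=f(a,b,z)-O;print(n,(np.array([q@x,q@y])*1000).round(1))
zz=p[2]-.0147
T=(f(381,65,zz+.01)+f(461,65,zz+.01))/2;B=(f(373,254,zz+.007)+f(468,254,zz+.007))/2
ax=R[:2,0]/np.linalg.norm(R[:2,0]);d=T-B;print("chisel yaw",np.arctan2(d[1],d[0]),"tool",np.arctan2(ax[1],ax[0]));e=T-p[:2];print(e@ax,e@[-ax[1],ax[0]])
E
python3 go.py .5775 .277 .035 1.35 40
```

```text
len 0.2875903205338775 yaw 1.3424414361637198 O [0.58914104 0.32018545]
L end [-97.2 142.5]
R end [ -99.4 -145.1]
wide notch L +75 [-99.4  71.1]
mid/nar post R -41 [-100.3  -42.2]
nar -75 [-100.3  -74.6]
back n R -68 [ 54.3 -66.7]
back n L -48 [ 54.6 -48.6]
m R -16.5 [ 55.4 -18.1]
back R end [  57.  -133.8]
backLend [ 57.1 129.9]
wide cap top front -100,58 [-93.8  55.1]
wide cap bottom -100,58 [-95.6  58.7]
wide tip [104.9  58. ]
chisel yaw 1.357281616669398 tool 1.3598633281814185
0.148011707541432 1.2359365377483323e-05
t 12.18 q [0.39, 0.46, -0.43, 2.06, -0.84, 0.69, 0.47] F [0.2, -1.1, -1.5] w 0.28 grip 79.1
d [35.0, 151.4, -114.9] rot [-0.001, 0.0, -0.01] n 4 per row [8.8, 37.9, -28.7] [-0.0, 0.0, -0.002]
```

```bash
python3 -m creep '[[-1,5,20,-30,0,0,-0.01],[-1,7,28,-30,0,0,0],[-1,6,27,-22,0,0,0],[-1,4,20,-8,0,0,0],[-1,0,0,0,0,0,0]]' ;python3 -m creep '[[-1,3,13,0,0,0,0],[-1,3,14,0,0,0,0],[-1,3,12,0,0,0,0],[-1,0,0,0,0,0,0]]' ; python3 go.py .578 .279 .035 1.350 40
```

```text
t: 12.8
eef_pos: [0.5662, 0.2208, 0.0598]
tool_rot: [-0.214, 0.734, 0.587, 0.268]
contact_force: [0.2, -0.6, -1.5]
gripper_width: 0.281
grasp_force: 79.1
t: 13.3
eef_pos: [0.5749, 0.2602, 0.0601]
tool_rot: [-0.214, 0.734, 0.587, 0.268]
contact_force: [-0.6, -0.2, -1.4]
gripper_width: 0.278
grasp_force: 79.1
t 13.3 q [0.2, 0.68, -0.54, 2.02, -0.98, 0.37, 0.5] F [-0.6, -0.2, -1.4] w 0.278 grip 79.1
d [3.1, 18.8, -25.1] rot [-0.001, 0.001, 0.001] n 1 per row [3.1, 18.8, -25.1] [-0.001, 0.001, 0.001]
```

```bash
python3 -m creep '[[-1,1,6,-8,0,0,0],[-1,1,6,-7,0,0,0],[-1,1,5,-5,0,0,0],[-1,0,0,0,0,0,0]]' ;python3 go.py .578 .279 .035 1.350 40
```

```text
t: 13.8
eef_pos: [0.5775, 0.2759, 0.0388]
tool_rot: [-0.214, 0.734, 0.586, 0.267]
contact_force: [-0.2, 0.1, -2.6]
gripper_width: 0.279
grasp_force: 79.1
t 13.8 q [0.19, 0.73, -0.56, 2.01, -1.0, 0.32, 0.52] F [-0.2, 0.1, -2.6] w 0.279 grip 79.1
d [0.5, 3.1, -3.8] rot [-0.001, -0.001, 0.003] n 1 per row [0.5, 3.1, -3.8] [-0.001, -0.001, 0.003]
```

```bash
python3 -m creep '[[-1,0.5,3,-2,0,0,0.003],[-1,0,0,-2,0,0,0],[-1,0,0,-1,0,0,0],[-1,0,0,0,0,0,0]]' ;python3 go.py .578 .279 .035 1.350 40
```

```text
t: 14.3
eef_pos: [0.5786, 0.2785, 0.0348]
tool_rot: [-0.214, 0.734, 0.587, 0.268]
contact_force: [-0.7, 0.0, 0.9]
gripper_width: 0.279
grasp_force: 79.7
t 14.3 q [0.19, 0.74, -0.57, 2.01, -1.0, 0.31, 0.53] F [-0.7, 0.0, 0.9] w 0.279 grip 79.7
d [-0.6, 0.5, 0.2] rot [-0.001, 0.001, 0.0] n 1 per row [-0.6, 0.5, 0.2] [-0.001, 0.001, 0.0]
```

```bash
python3 -m creep '[[-1,0,0,-1,0,0,0],[-0.6,0,0,0,0,0,0],[-0.3,0,0,0,0,0,0],[-0.15,0,0,0,0,0,0],[-0.15,0,0,0,0,0,0]]'; python3 -m creep '[[-0.15,-3,-12,15,0,0,0],[-0.15,-4,-20,25,0,0,0],[-0.15,-6,-28,34,0,0,0],[0,-8,-40,40,0,0,0],[0.2,-8,-40,20,0,0,0]]'; python3 go.py .625 -.305 .148 1.99 40
```

```text
t: 14.92
eef_pos: [0.5785, 0.2785, 0.0333]
tool_rot: [-0.214, 0.734, 0.587, 0.267]
contact_force: [0.0, 0.6, -0.1]
gripper_width: 0.425
grasp_force: 0.0
t: 15.55
eef_pos: [0.5498, 0.1376, 0.1696]
tool_rot: [-0.213, 0.733, 0.588, 0.268]
contact_force: [0.8, -1.1, 0.0]
gripper_width: 0.6
grasp_force: 0.0
t 15.55 q [0.35, 0.42, -0.41, 2.05, -0.85, 0.71, 0.43] F [0.8, -1.1, 0.0] w 0.6 grip 0.0
d [75.2, -442.6, -21.6] rot [-0.001, 0.003, 0.64] n 8 per row [9.4, -55.3, -2.7] [-0.0, 0.0, 0.08]
```

```bash
python3 -m creep '[[0.2,8,-48,0,0,0,0.07],[0.2,8,-48,0,0,0,0.07],[0.2,8,-48,0,0,0,0.07],[0.2,8,-48,0,0,0,0.07],[0.2,8,-48,0,0,0,0.07]]'; python3 -m creep '[[0.2,8,-48,0,0,0,0.07],[0.2,8,-48,-4,0,0,0.07],[0.2,8,-48,-8,0,0,0.07],[0.2,8,-48,-8,0,0,0.07],[0.2,0,-10,0,0,0,0]]'; python3 go.py .625 -.305 .148 1.99 40
python3 - <<'E'
from wm import *
im,d,p,R=wrist();np.savez("w5.npz",im=im,d=d,p=p,R=R);cv2.imwrite("pics/w5.png",im[...,::-1])
E
```

```text
t: 16.18
eef_pos: [0.5895, -0.1031, 0.1673]
tool_rot: [-0.257, 0.619, 0.707, 0.226]
contact_force: [-0.0, 0.1, -0.0]
gripper_width: 0.605
grasp_force: 0.0
t: 16.8
eef_pos: [0.621, -0.3062, 0.1447]
tool_rot: [-0.287, 0.517, 0.785, 0.188]
contact_force: [-1.1, -0.7, -0.6]
gripper_width: 0.6
grasp_force: 0.0
t 16.8 q [0.64, 0.95, -0.19, 1.08, -0.27, 1.68, 0.93] F [-1.1, -0.7, -0.6] w 0.6 grip 0.0
d [4.0, 1.2, 3.3] rot [-0.0, -0.002, 0.012] n 1 per row [4.0, 1.2, 3.3] [-0.0, -0.002, 0.012]
```

View pics/w5.png

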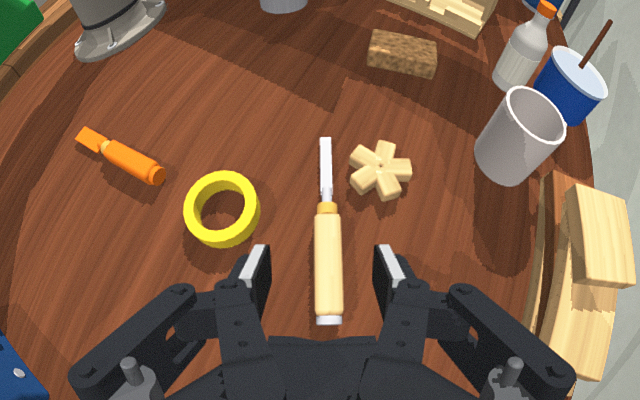

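```bash
python3 - <<'E'
from h import *
W=np.load("w5.npz");p,R=W["p"],W["R"]
def f(u,v,z):return wray(np.array([u]),np.array([v]),z,p,R)[0][:2]
T=f(325.2,138,.009);F=f(327,212,.02);B=f(328.5,316,.022)
d=T-B;print(np.arctan2(d[1],d[0]),np.arctan2(*(F-B)[::-1]));d/=np.linalg.norm(d);print(T-.147*d,B+.06*d)
E
python3 go.py .6135 -.279 .013 1.99 40
```

```text
1.9857507783686523 1.9838208991445874
[ 0.61449979 -0.27826506] [ 0.61044663 -0.26906451]
t 16.85 q [0.64, 0.95, -0.19, 1.08, -0.27, 1.68, 0.93] F [-0.5, -0.6, 0.6] w 0.6 grip 0.0
d [-7.4, 27.0, -132.5] rot [-0.0, -0.002, 0.013] n 3 per row [-2.5, 9.0, -44.2] [-0.0, -0.001, 0.004]
```

```bash
python3 -m creep '[[0.2,-3.5,14,-20,0,0,0.008],[0.2,-3.5,14.5,-30,0,0,0],[0.2,0,0,-40,0,0,0],[0.2,0,0,-35,0,0,0],[0.2,0,0,0,0,0,0]]' 80; python3 go.py .614 -.2775 .012 1.985 40
```

```text
t: 17.48
eef_pos: [0.6126, -0.2725, 0.0205]
tool_rot: [-0.29, 0.512, 0.787, 0.187]
contact_force: [-0.6, 0.5, 0.7]
gripper_width: 0.605
grasp_force: 0.0
t 17.48 q [0.62, 1.05, -0.2, 1.19, -0.25, 1.49, 0.98] F [-0.6, 0.5, 0.7] w 0.605 grip 0.0
d [1.4, -5.0, -8.5] rot [-0.004, -0.005, -0.004] n 1 per row [1.4, -5.0, -8.5] [-0.004, -0.005, -0.004]
```

```bash
python3 -m creep '[[0.2,1.4,-5,-8,-0.004,-0.005,-0.004],[-0.6,0,0,0,0,0,0],[-1,0,0,0,0,0,0],[-1,0,0,0,0,0,0],[-1,0,0,0,0,0,0]]' 80; python3 -m creep '[[-1,0,0,0,0,0,0],[-1,0,0,0,0,0,0]]'; python3 go.py .6 .11 .15 1.35 40
```

```text
t: 18.1
eef_pos: [0.6166, -0.2809, 0.0161]
tool_rot: [-0.282, 0.514, 0.788, 0.187]
contact_force: [-0.7, -2.7, 5.9]
gripper_width: 0.278
grasp_force: 79.8
t: 18.35
eef_pos: [0.6167, -0.2809, 0.0161]
tool_rot: [-0.282, 0.514, 0.788, 0.187]
contact_force: [0.6, -2.1, 6.1]
gripper_width: 0.278
grasp_force: 79.8
t 18.35 q [0.62, 1.05, -0.19, 1.18, -0.25, 1.48, 0.99] F [0.6, -2.1, 6.1] w 0.278 grip 79.8
d [-16.7, 390.9, 133.9] rot [0.006, 0.005, -0.633] n 7 per row [-2.4, 55.8, 19.1] [0.001, 0.001, -0.09]
```

```bash
python3 -m creep '[[-1,0,0,15,0,0,0],[-1,0,5,40,0,0,0],[-1,0,25,45,0,0,0],[-1,0,40,45,0,0,-0.06],[-1,-2,48,10,0,0,-0.08]]'; python3 -m creep '[[-1,-3,48,0,0,0,-0.08],[-1,-3,48,0,0,0,-0.08],[-1,-3,48,0,0,0,-0.08],[-1,-3,48,-5,0,0,-0.08],[-1,-3,40,-5,0,0,-0.08]]'; python3 go.py .6 .112 .15 1.35 40
```

```text
t: 18.98
eef_pos: [0.6159, -0.1615, 0.1734]
tool_rot: [-0.266, 0.569, 0.75, 0.208]
contact_force: [0.7, 0.7, -2.5]
gripper_width: 0.278
grasp_force: 79.0
t: 19.6
eef_pos: [0.5981, 0.0723, 0.1601]
tool_rot: [-0.223, 0.706, 0.622, 0.256]
contact_force: [0.6, 0.9, -2.3]
gripper_width: 0.28
grasp_force: 78.8
t 19.6 q [0.39, 0.53, -0.34, 1.87, -0.71, 0.87, 0.46] F [0.6, 0.9, -2.3] w 0.28 grip 78.8
d [1.9, 39.7, -10.1] rot [0.006, 0.003, -0.093] n 1 per row [1.9, 39.7, -10.1] [0.006, 0.003, -0.093]
```

```bash
python3 -m creep '[[-1,1,20,-5,0.003,0.002,-0.047],[-1,1,20,-5,0.003,0.001,-0.046],[-1,0,0,0,0,0,0]]'; python3 go.py .6205 .205 .061 1.35 40
```

```text
t: 19.98
eef_pos: [0.5992, 0.1122, 0.1498]
tool_rot: [-0.215, 0.732, 0.589, 0.266]
contact_force: [-0.4, -0.4, -2.1]
gripper_width: 0.281
grasp_force: 79.0
t 19.98 q [0.35, 0.52, -0.37, 1.93, -0.79, 0.74, 0.42] F [-0.4, -0.4, -2.1] w 0.281 grip 79.0
d [21.3, 92.8, -88.8] rot [-0.001, -0.002, -0.005] n 3 per row [7.1, 30.9, -29.6] [-0.0, -0.001, -0.002]
```

```bash
python3 -m creep '[[-1,5,20,-30,0,0,-0.005],[-1,6,27,-30,0,0,0],[-1,6,26,-22,0,0,0],[-1,4,20,-7,0,0,0],[-1,0,0,0,0,0,0]]' ;python3 -m creep '[[-1,3,13,0,0,0,0],[-1,3,14,0,0,0,0],[-1,3,12,0,0,0,0],[-1,0,0,0,0,0,0]]' ; python3 go.py .6337 .2634 .036 1.350 40
```

```text
t: 20.6
eef_pos: [0.6219, 0.2045, 0.061]
tool_rot: [-0.214, 0.734, 0.586, 0.268]
contact_force: [-0.4, 0.3, -2.2]
gripper_width: 0.276
grasp_force: 79.0
t: 21.1
eef_pos: [0.6307, 0.244, 0.0611]
tool_rot: [-0.214, 0.734, 0.586, 0.268]
contact_force: [0.1, -0.3, -2.9]
gripper_width: 0.278
grasp_force: 79.1
t 21.1 q [0.17, 0.71, -0.45, 1.9, -0.89, 0.47, 0.42] F [0.1, -0.3, -2.9] w 0.278 grip 79.1
d [3.0, 19.4, -25.1] rot [-0.001, 0.0, 0.002] n 1 per row [3.0, 19.4, -25.1] [-0.001, 0.0, 0.002]
```

```bash
python3 -m creep '[[-1,1,6,-8,0,0,0.002],[-1,1,6,-7,0,0,0],[-1,0.5,5,-5,0,0,0],[-1,0,0,0,0,0,0]]' ;python3 go.py .6337 .2634 .036 1.350 40
```

```text
t: 21.6
eef_pos: [0.6328, 0.2595, 0.0398]
tool_rot: [-0.214, 0.734, 0.586, 0.267]
contact_force: [-0.8, 0.1, -2.4]
gripper_width: 0.275
grasp_force: 79.1
t 21.6 q [0.15, 0.75, -0.46, 1.89, -0.9, 0.43, 0.43] F [-0.8, 0.1, -2.4] w 0.275 grip 79.1
d [0.9, 3.9, -3.8] rot [-0.001, -0.002, 0.002] n 1 per row [0.9, 3.9, -3.8] [-0.001, -0.002, 0.002]
```

```bash
python3 -m creep '[[-1,0.5,3.5,-2,0,0,0.002],[-1,0,0,-2,0,0,0],[-1,0,0,-1.5,0,0,0],[-1,0,0,0,0,0,0]]' ;python3 go.py .6337 .2634 .036 1.350 40
```

```text
t: 22.1
eef_pos: [0.6343, 0.2629, 0.0362]
tool_rot: [-0.214, 0.733, 0.587, 0.268]
contact_force: [-2.9, -1.1, 5.3]
gripper_width: 0.279
grasp_force: 80.1
t 22.1 q [0.15, 0.76, -0.47, 1.89, -0.91, 0.42, 0.44] F [-2.9, -1.1, 5.3] w 0.279 grip 80.1
d [-0.6, 0.5, -0.2] rot [-0.002, 0.001, -0.0] n 1 per row [-0.6, 0.5, -0.2] [-0.002, 0.001, -0.0]
```

```bash
python3 -m creep '[[-0.6,0,0,0,0,0,0],[-0.3,0,0,0,0,0,0],[-0.15,0,0,0,0,0,0],[-0.15,0,0,0,0,0,0]]'; python3 -m creep '[[-0.15,-3,-12,15,0,0,0],[-0.15,-4,-20,25,0,0,0],[-0.15,-8,-28,34,0,0,0],[0,-15,-40,40,0,0,0],[0.2,-15,-30,10,0,0,0]]'; python3 -m creep '[[0.2,0,0,0,0,0,0],[0.2,0,0,0,0,0,0]]'
python3 - <<'E'
from h import *
im,d,p,R=wrist()
O=np.array([.5868,.319]);x=np.array([np.cos(1.35),np.sin(1.35)]);y=np.array([-x[1],x[0]])
G=im.astype(int);v,u=np.mgrid[:400,:640]
sat=(G.max(2)-G.min(2))/(G.max(2)+1);grey=(sat<.13)&(G.max(2)>60)
# blade top plane z=.030 ; cap top plane z=.044
B=wray(u.ravel(),v.ravel(),.030,p,R).reshape(400,640,3)[...,:2]-O
C=wray(u.ravel(),v.ravel(),.040,p,R).reshape(400,640,3)[...,:2]-O
for n,l,w in(("wide",.058,.038),("mid",0,.025),("narrow",-.058,.012)):
    X,Y=B@x,B@y;m=grey&(abs(Y-l)<.028)&(X>.03)&(X<.13)
    print(n,"blade px",m.sum(),"tip x",np.percentile(X[m],99).round(4),"y mean",(Y[m].mean()-l).round(4),"y at front/back",[(Y[m&(X>a)&(X<a+.02)].mean()-l).round(4) for a in(.04,.08)])
    X,Y=C@x,C@y;m=grey&(abs(Y-l)<.02)&(X<-.07)&(X>-.13);print("   cap px",m.sum(),"x",np.percentile(X[m],[2,50,98]).round(4),"y",(Y[m].mean()-l).round(4))
for cam in("side",):
    im,d=read_camera(cam);P=cloud(cam,d);X=(P[...,:2]-O)@x;Y=(P[...,:2]-O)@y
    for n,l in(("wide",.058),("mid",0),("narrow",-.058)):
        for a,b in((-.09,-.06),(-.02,.01)):
            m=(d>0)&(abs(Y-l)<.006)&(X>a)&(X<b)&(P[...,2]<.1);print(n,a,m.sum(),"z",np.median(P[m][:,2]).round(4) if m.any() else None)
E
```

```text
t: 22.6
eef_pos: [0.6339, 0.2625, 0.0349]
tool_rot: [-0.214, 0.734, 0.587, 0.267]
contact_force: [0.6, -0.4, 0.5]
gripper_width: 0.424
grasp_force: 0.0
t: 23.22
eef_pos: [0.59, 0.1299, 0.1626]
tool_rot: [-0.212, 0.734, 0.587, 0.269]
contact_force: [0.3, 0.8, -0.3]
gripper_width: 0.599
grasp_force: 0.0
t: 23.48
eef_pos: [0.5889, 0.1326, 0.1595]
tool_rot: [-0.214, 0.734, 0.587, 0.267]
contact_force: [-0.2, 1.9, 0.5]
gripper_width: 0.599
grasp_force: 0.0
wide blade px 1151 tip x 0.1069 y mean -0.0002 y at front/back [np.float64(-0.0003), np.float64(-0.0002)]
   cap px 280 x [-0.1037 -0.0961 -0.0883] y -0.0031
mid blade px 813 tip x 0.1065 y mean -0.0012 y at front/back [np.float64(-0.001), np.float64(-0.0011)]
   cap px 299 x [-0.1037 -0.0963 -0.0887] y -0.0018
narrow blade px 390 tip x 0.1054 y mean 0.0001 y at front/back [np.float64(0.0002), np.float64(0.0001)]
   cap px 303 x [-0.1059 -0.0975 -0.09  ] y -0.0002
wide -0.09 20 z 0.0435
wide -0.02 18 z 0.0426
mid -0.09 19 z 0.0423
mid -0.02 14 z 0.0436
narrow -0.09 8 z 0.043
narrow -0.02 0 z None
```

All three chisels measure seated (tips at rack x of about 106 mm against 107 nominal, handle tops at 43 to 44 mm against 44), and the hand is clear.

```bash
python3 -c "from station import *; print(hand_in())"
```

```text
the job is handed in; nothing more can be done
None
```

I put all three chisels in their own lanes of the rack and handed the job in at about 23.5 s; a last camera check measured each within about 3 mm of its lane, and `hand_in()` gave no verdict.

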